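# Rack the loaded tool case heavy end to the stop

## Task

The closed tool case is packed heavy at one end, but its two ends look alike: lift it clear of the bench by its handle and see which end dips. Then set it down gently, without dropping it, in the tray of the tilting rest with the heavy end at the tall stop, so that the case lies fully in the tray and the tray tips down at the tall stop; get it right the first time, as the tray must never tip down at its low end, and leave the other things on the bench where they are.

Things in the scene. Friction and masses are not known exactly. Their poses are not given: they have to be found in the camera images.
- tool_case: closed wooden tool case with brass ends, 180 (x) x 44 (y) x 36 (z) mm, about 0.43 kg. Origin: centre of its underside; x along its length, z up. Steel tools (0.2 kg) lie fast inside at one end, 50 mm from the middle: +x or -x end differs from start to start and cannot be seen, only found by lifting. Stands flat on the bench, its length roughly pointing away from the robot.
- handle_grip (a point): centre of the handle's wooden grip bar, 12 mm thick along the case's x, 59 mm long across it, 18 mm tall; 81 mm above the case's underside (45 above its top) when upright. Its arms pivot on the case's long sides about a y axis at mid-length, 30 mm above the underside. It stands by itself and swings at most 0.3 rad either way, so the case, lifted by the bar, tilts up to 0.3 rad, heavy end low.
- rest_seat (a point): centre of the tray floor of the metal tilting rest (moves with the tray); x points along the tray to the tall stop, z up. Inside the tray: 194 (x) x 58 (y) mm; side walls 12 mm and low end wall 8 mm above the floor. The tray turns on an axle along y, 12 mm below the floor and 44 mm above the bench, under its middle. The rest is fixed; the tall stop is at its left end as the robot sees it.
- rest_stop (a point): top middle of the inner face of the tall stop, the 44 mm high end wall of the tray; 97 mm along +x from rest_seat.
- rest_tray (a joint): tilt of the tray in rad: 0 level (a weak centring spring holds the empty tray there), positive when the tall-stop end is down, limits -0.2 and +0.2. With the case in the tray it goes to the limit on the side of the heavy end.
- steel_block: bystander: square steel block 60 x 60 x 18 mm, origin at the centre of its underside
- wax: bystander: yellow lump of beeswax 41 x 50 x 19 mm, origin at the centre of its underside
- clamp: bystander: wooden ring clamp, a round stick 28 x 148 x 28 mm lying along its y, origin at the centre of its underside

How it is judged:
On the way:
1. the case is lifted clear of the bench (underside's centre more than 60 mm up) before it comes to the rest (more than 100 mm aside of the seat) (height (world z) of tool_case above 0.06 m and horizontal distance between tool_case and rest_seat above 0.1 m), for 0.2 s.
At the end, for the whole second after the job is handed in: The case lies still and upright, flat on the tray floor between its walls (centre within 12 mm along and across and 5 mm in height of the seat, lengths aligned within 0.12 rad), and the tray is tipped down at the tall stop (joint above 0.15) by the case's heavy end (x of tool_case in the frame of rest_seat between -0.012 and 0.012 m and y of tool_case in the frame of rest_seat between -0.012 and 0.012 m and z of tool_case in the frame of rest_seat between -0.005 and 0.005 m and angle between the x axis of tool_case and the x axis of rest_seat, either way round below 0.12 rad and angle between tool_case's own z axis and vertical below 0.4 rad and value of joint rest_tray above 0.15 rad and linear speed of tool_case below 0.02 m/s); the robot touches nothing.
It fails at once if the tray tips down at its low end (joint below -0.1) (value of joint rest_tray below -0.1 rad).
It fails at once if the case is dropped into the rest (faster than 0.7 m/s there) (linear speed of tool_case above 0.7 m/s and horizontal distance between tool_case and rest_seat below 0.06 m and height (world z) of tool_case below 0.12 m).
It fails at once if the steel block is moved more than 30 mm (distance of steel_block from where it was at the start of the episode above 0.03 m).
It fails at once if the wax is moved more than 30 mm (distance of wax from where it was at the start of the episode above 0.03 m).
It fails at once if the ring clamp is moved more than 30 mm (distance of clamp from where it was at the start of the episode above 0.03 m).
It also fails if it takes over 43 s, if anything falls off the work surface, if the arm or the gripper's body presses on something with over 40 N, if the wrist force passes 120 N, or if a joint passes its speed limit or range.

## Robot

A 6-joint arm with a two-finger parallel gripper is mounted at the origin on a cart in front of the work surface, level with it; the furniture and walls round the work are solid. World frame = base frame: x ahead of the robot, y to its left, z up, the work surface at z = 0. Lengths are in m, angles in rad, forces in N, time in s.
With the tool pointing down it reaches from about 0.35 to 0.8 m from the base axis. Payload 7.3 kg.
Tool frame: the origin (TCP) lies between the finger pads; the fingertips stand 25 mm ahead of it and the grasp point (between the pads) lies 6 mm ahead of it (r.tip_extent is the distance from the TCP to the fingertips, in m); z points along the fingers, y is the direction in which the jaws open and shut (so a half turn about z gives the same grasp; the last joint's range is limited). The gripper opens to 85 mm and grips with 20 to 120 N. Pads are 22 mm wide; open, the fingers measure 114 mm over their backs; the gripper's body (76 mm by 85 mm) begins 54 mm behind the grasp point. The pads swing forward as they close: fully open they stand 13 mm farther back than shut.
Start: joints at [1.142, 0.342, 1.524, -0, 1.275, -0.146], TCP at [0.146, 0.504, 0.23] pointing down, gripper open.
Joint ranges: [-2.53, 2.53], [-0.77, 2.02], [0.04, 2.7], [-1, 4.14], [0.28, 2.66], [-3.11, 3.11]. Speed limits (rad/s): [2.57, 2.57, 3.14, 3.14, 3.14, 3.14].

## Interface

Orientations are given as a unit quaternion [x, y, z, w].
In Python, from workcell import r, command_gripper, optics gives the robot as it stands. The module is installed in compiled form; this text tells all that it offers. Calls block until the motion is done:
- r.reach(position, orientation): joint-space move of the TCP to a pose.
- r.move_straight(position, orientation=None, speed=0.15, max_force=None): straight line of the TCP; orientation=None keeps the orientation; speed is the mean speed in m/s. With max_force (N) it stops when the force on the tool has changed by that much, and returns True; else False.
- r.movej(angles): joint-space move.
- command_gripper(opening, force=None): finger opening in m; force is the grip in N (None keeps the last); returns when the fingers have stopped.
- r.hold(seconds).
- r.solve_ik(position, orientation): joint angles nearest the present ones, or None.
- r.read_state(): the state.
- optics.get_image(name): name is "side" or "top"; returns (picture, depth): 480x640x3 uint8, red, green, blue; 480x640 float32, m along the optical axis (not along the pixel's ray), 0 where there is no reading.
- optics.camera_model(name): a dict with "K" (3x3 intrinsics, pixels), "R" (3x3) and "t" (3): a world point X has camera coordinates R X + t. Camera axes: x right, y down, z forward; pixel columns grow to the right and rows downward; lengths in m; the calibration is good to about 2 mm. A picture is of the moment at which its call begins. camera_model takes no time and is no camera call.
A pose or a line that the arm cannot do raises r.PlanningError and nothing moves.
- r.finish_job(): hands the job in, once; it reports no verdict.
The state is a dict: "time_s": time; "joint_positions": joint angles; "dq": joint speeds; "tau": joint torques, N m; "eef_pos": TCP position; "eef_rot": TCP orientation; "contact_force": force on the tool from outside, world axes, zero at the start; "torque": the same for the moment, N m; "grip_width": finger opening in m.
Only numpy, scipy, OpenCV 4.12 (cv2) and the standard library are available. Lean on these libraries where they do the work, as an engineer would, in place of code of your own. Each camera call takes 0.05 s, during which the arm holds its last target. There are 200 camera calls.

## Working session

There is one attempt and no reset: what is moved stays moved. The work goes in short steps, each a Python script; the robot and the scene stay as the last script left them, time stands still between calls to the robot, and variables do not carry over. Pictures are saved under pics/ and viewed, about 8 in all and at most 12, crops included, and the job is handed in when it is done.

```bash
mkdir -p pics; python3 - <<'E'
from workcell import r,optics
import cv2,numpy as np
for n in("top","side"):
    p,d=optics.get_image(n); cv2.imwrite(f"pics/{n}0.png",p[:,:,::-1]); np.savez(f"{n}0.npz",p=p,d=d)
    m=optics.camera_model(n); R=np.array(m["R"]);print(n,np.array(m["K"]).round(1).tolist(),R.round(3).tolist(),(-R.T@m["t"]).round(3))
s=r.read_state();print(s["time_s"],s["eef_pos"],s["eef_rot"])
E
```

```text
top [[514.8, 0.0, 324.5], [0.0, 514.8, 234.5], [0.0, 0.0, 1.0]] [[0.017, -1.0, -0.002], [-0.984, -0.017, -0.178], [0.178, 0.005, -0.984]] [0.278 0.149 1.133]
side [[577.0, 0.0, 312.7], [0.0, 577.0, 243.2], [0.0, 0.0, 1.0]] [[0.994, -0.112, -0.008], [-0.062, -0.486, -0.872], [0.094, 0.867, -0.49]] [ 0.358 -0.829  0.656]
0.1 [0.14633066 0.50384103 0.22960265] [ 1.40928034e-01  9.90019608e-01 -6.53084545e-04 -1.97829029e-04]
```

View pics/top0.png

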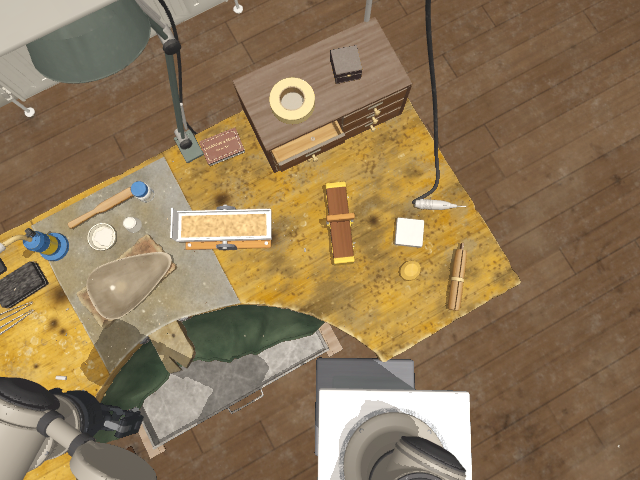

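View pics/side0.png

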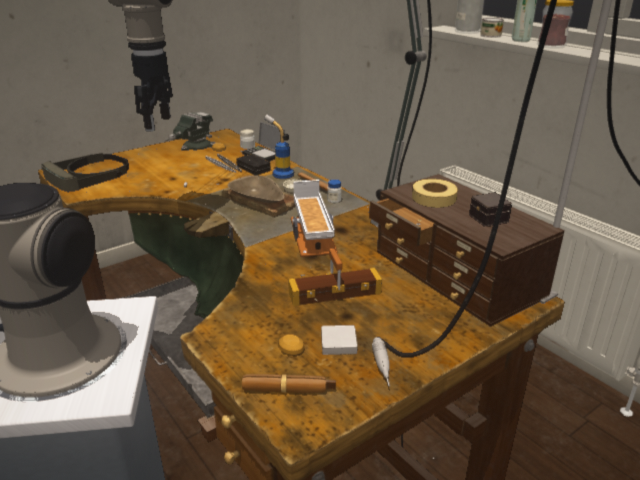

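The top view shows the case at about (340,222) with its handle bar at (341,216). The rest is at (222,226) with its tall stop at column 173, and the bystanders are to the right of the case. Next I'll measure positions from the depth image.

```bash
cat >h.py <<'E'
import numpy as np,cv2
from workcell import r,optics,command_gripper
from scipy.spatial.transform import Rotation as Ro
def cloud(n,d):
    m=optics.camera_model(n);K=np.array(m["K"]);R=np.array(m["R"]);t=np.array(m["t"])
    v,u=np.mgrid[:480,:640]; c=np.stack([(u-K[0,2])/K[0,0]*d,(v-K[1,2])/K[1,1]*d,d],-1)
    w=(c-t)@R; w[d==0]=np.nan; return w
def down(a): # tool down, jaw (tool y) axis at world angle a
    y=np.array([np.cos(a),np.sin(a),0]);z=np.array([0,0,-1.]);x=np.cross(y,z)
    return Ro.from_matrix(np.stack([x,y,z],1)).as_quat()
def proj(n,X):
    m=optics.camera_model(n);c=np.array(m["R"])@X+np.array(m["t"]);p=np.array(m["K"])@c;return p[:2]/p[2]
E
python3 - <<'E'
from h import *
d=np.load("top0.npz")["d"];w=cloud("top",d)
def sub(u0,u1,v0,v1,z0,z1,name):
    q=w[v0:v1,u0:u1].reshape(-1,3);q=q[(q[:,2]>z0)&(q[:,2]<z1)]
    (c,s,a)=cv2.minAreaRect((q[:,:2]*1000).astype(np.float32))
    print(name,len(q),"z",np.percentile(q[:,2],[5,50,95]).round(4),"rect",np.round(c,1),np.round(s,1),round(a,1),"med",np.median(q,0).round(4));return q
sub(315,370,170,275,.028,.045,"case top")
sub(315,370,170,275,.07,.12,"bar")
sub(160,285,195,260,.045,.13,"rest all")
sub(190,265,216,234,.04,.07,"rest floor")
sub(160,182,200,250,.085,.13,"stop")
for v in(222,226):print(v,[(u,w[v,u].round(3).tolist()) for u in (168,171,173,175,178,182,190,225,260,266,269,272)])
for u in(200,225,250):print(u,[(v,w[v,u].round(3).tolist()) for v in range(205,250,3)])
s=np.load("side0.npz")["d"];ws=cloud("side",s)
q=ws[180:260,270:345].reshape(-1,3);q=q[(q[:,2]>.045)&(q[:,2]<.064)];print("side floor",np.median(q,0))
for z in(.1,.2,.3,.4):
    k=(w[...,2]>z)&(w[...,2]<z+.1)&(w[...,0]>.3);v,u=np.nonzero(k);p=w[k]
    print(z,len(p)and (p.min(0).round(2),p.max(0).round(2)))
print("lamp",w[130,182],w[45,170],w[60,90],"cable",w[100,433],w[150,436],"drawer",w[160,280],w[135,335],w[100,250])
E
```

```text
case top 1555 z [0.032  0.036  0.0397] rect [505.1 123.4] [180.5  56.4] 4.9 med [0.4959 0.1221 0.036 ]
bar 193 z [0.0785 0.0888 0.0927] rect [505.3 122.4] [12.7 58.7] 7.1 med [0.5039 0.1225 0.0888]
rest all 3273 z [0.0519 0.0572 0.0754] rect [484.2 389.3] [ 95.9 248.5] 12.2 med [0.4883 0.3748 0.0572]
rest floor 1346 z [0.0535 0.0568 0.0597] rect [490.7 362.7] [ 38.7 159.7] 0.7 med [0.4905 0.3625 0.0568]
stop 123 z [0.086  0.0984 0.1027] rect [484.3 468.2] [63.3  5.3] 1.9 med [0.483  0.4674 0.0984]
222 [(168, [0.506, 0.507, -0.002]), (171, [0.485, 0.468, 0.104]), (173, [0.487, 0.468, 0.091]), (175, [0.49, 0.468, 0.078]), (178, [0.494, 0.467, 0.058]), (182, [0.494, 0.458, 0.06]), (190, [0.494, 0.441, 0.058]), (225, [0.496, 0.367, 0.058]), (260, [0.497, 0.292, 0.057]), (266, [0.497, 0.279, 0.058]), (269, [0.496, 0.272, 0.064]), (272, [0.51, 0.273, -0.005])]
226 [(168, [0.496, 0.506, -0.001]), (171, [0.476, 0.468, 0.102]), (173, [0.479, 0.468, 0.088]), (175, [0.482, 0.468, 0.075]), (178, [0.485, 0.466, 0.061]), (182, [0.485, 0.458, 0.058]), (190, [0.486, 0.442, 0.055]), (225, [0.487, 0.3
[... 1372 characters left out ...]
0.31, 0.07]), (241, [0.464, 0.319, 0.008]), (244, [0.457, 0.319, 0.005]), (247, [0.45, 0.319, 0.008])]
side floor [0.490226   0.36414399 0.05514121]
0.1 (array([ 0.41, -0.08,  0.1 ]), array([0.92, 0.77, 0.2 ]))
0.2 (array([ 0.69, -0.06,  0.2 ]), array([0.91, 0.45, 0.3 ]))
0.3 (array([ 0.69, -0.03,  0.3 ]), array([0.77, 0.43, 0.4 ]))
0.4 (array([ 0.69, -0.01,  0.4 ]), array([0.78, 0.42, 0.5 ]))
lamp [0.68260776 0.45837307 0.10455632] [0.69709626 0.39282002 0.41366992] [0.54228013 0.39378045 0.64850867] cable [ 0.72200095 -0.0552218   0.18346543] [ 0.66504763 -0.08699223  0.05533788] drawer [0.62043627 0.24959517 0.10343735] [0.67730975 0.13551752 0.10346674] [0.73038092 0.3099782  0.1523769 ]
```

```bash
python3 - <<'E'
from h import *
a=.095; bar=np.array([.505,.1225])
for A,P in((a,[*bar,.16]),(a,[*bar,.087]),(np.pi/2,[.488,.37,.3]),(-np.pi/2,[.488,.37,.3]),(np.pi/2,[.488,.378,.14]),(-np.pi/2,[.488,.378,.14])):
    q=r.solve_ik(P,down(A)); print(None if q is None else np.round(q,2))
r.reach([*bar,.17],down(a)); command_gripper(.05,40)
r.move_straight([*bar,.087],speed=.1,max_force=15)
print(command_gripper(0,40)); s=r.read_state();print(s["grip_width"],s["contact_force"],s["eef_pos"],s["time_s"])
r.move_straight([*bar,.27],speed=.1); r.hold(.6)
s=r.read_state();print(s["grip_width"],s["contact_force"],s["torque"],s["time_s"])
p,d=optics.get_image("side");cv2.imwrite("pics/side1.png",cv2.resize(p[130:330,200:460,::-1],None,fx=3,fy=3)); np.savez("side1.npz",p=p,d=d)
p,d=optics.get_image("top");np.savez("top1.npz",p=p,d=d)
E
```

```text
[ 0.09  0.4   1.64 -0.    1.1  -0.  ]
[ 0.09  0.49  1.73 -0.    0.92 -0.  ]
[ 0.52  0.47  1.13 -0.    1.54 -1.05]
[ 0.52  0.47  1.13 -0.    1.54  2.09]
[ 0.53  0.59  1.38 -0.    1.17 -1.04]
[ 0.53  0.59  1.38 -0.    1.17  2.11]
False
0.009115993860960884 [-0.57603047  0.17282021  4.83250964] [0.5054127  0.1225681  0.08755234] 3.8917
0.00896674600810304 [-0.68406254  0.09978875 -3.23003766] [ 0.01256596  0.08987044 -0.02338769] 6.475
```

View pics/side1.png

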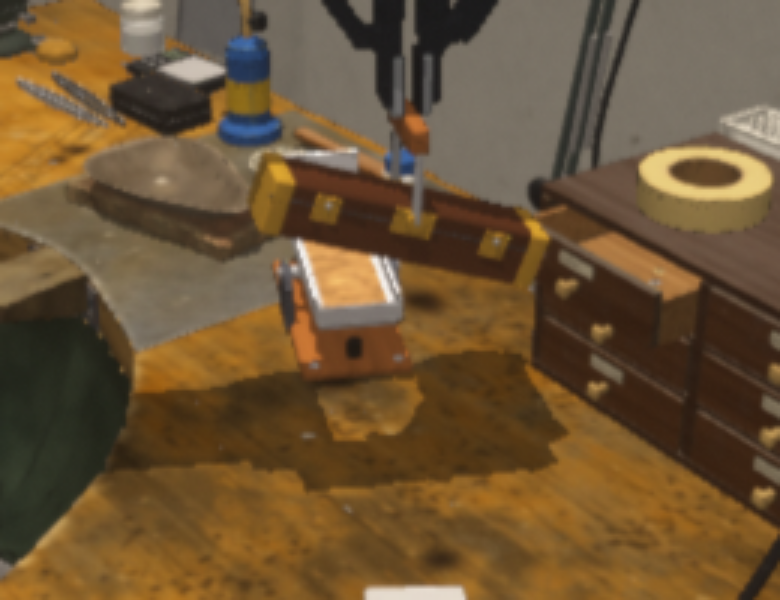

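The far (+x) end dips: in the crop the right end sits at row ~250 and the near end at ~195. So the far end must go to the stop at +y, which is a +90° turn. I'll carry it over the rest and check alignment there.

```bash
python3 - <<'E'
from h import *
a=np.deg2rad(91.3)
r.reach([.488,.369,.29],down(a)); r.hold(.5)
for n in("side","top"):
    p,d=optics.get_image(n);np.savez(f"{n}2.npz",p=p,d=d)
    im=p[130:330,200:460] if n=="side" else p[150:300,130:325]
    cv2.imwrite(f"pics/{n}2.png",cv2.resize(im[:,:,::-1],None,fx=3 if n=="side" else 4,fy=3 if n=="side" else 4))
w=cloud("top",d).reshape(-1,3)
k=(abs(w[:,0]-.488)<.06)&(abs(w[:,1]-.37)<.13)&(w[:,2]>.15)&(w[:,2]<.27);q=w[k]
for y in np.arange(.27,.48,.02):
    b=q[abs(q[:,1]-y)<.006]
    if len(b): print(y.round(2),len(b),"z",np.percentile(b[:,2],[10,50,90]).round(3),"x",np.percentile(b[:,0],[3,97]).round(3))
print(r.read_state()["eef_pos"],r.read_state()["grip_width"],r.read_state()["time_s"])
w0=cloud("top",np.load("top0.npz")["d"]).reshape(-1,3)
for nm,c in(("far",.519),("near",.459)):
    b=w0[(abs(w0[:,0]-c)<.008)&(w0[:,1]>.285)&(w0[:,1]<.455)&(w0[:,2]>.064)&(w0[:,2]<.075)]
    print(nm,len(b),np.polyfit(b[:,1]-.37,b[:,0],1))
E
```

```text
0.27 36 z [0.236 0.238 0.244] x [0.471 0.511]
0.29 200 z [0.259 0.265 0.268] x [0.469 0.511]
0.31 147 z [0.256 0.259 0.261] x [0.469 0.511]
0.33 22 z [0.25  0.253 0.255] x [0.5   0.511]
0.37 27 z [0.237 0.238 0.24 ] x [0.484 0.495]
0.39 22 z [0.228 0.231 0.233] x [0.477 0.491]
0.41 99 z [0.222 0.225 0.227] x [0.469 0.498]
0.43 120 z [0.215 0.218 0.221] x [0.464 0.499]
0.45 119 z [0.209 0.212 0.214] x [0.463 0.502]
[0.48803489 0.36890142 0.2899879 ] 0.008883977517855848 8.175
far 137 [-0.04593959  0.51885687]
near 137 [-0.04304489  0.45802482]
```

View pics/side2.png

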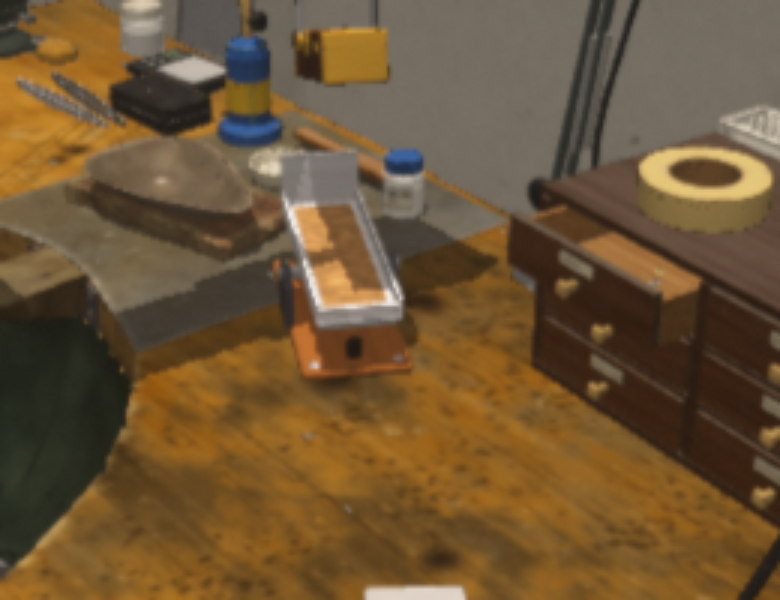

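View pics/top2.png

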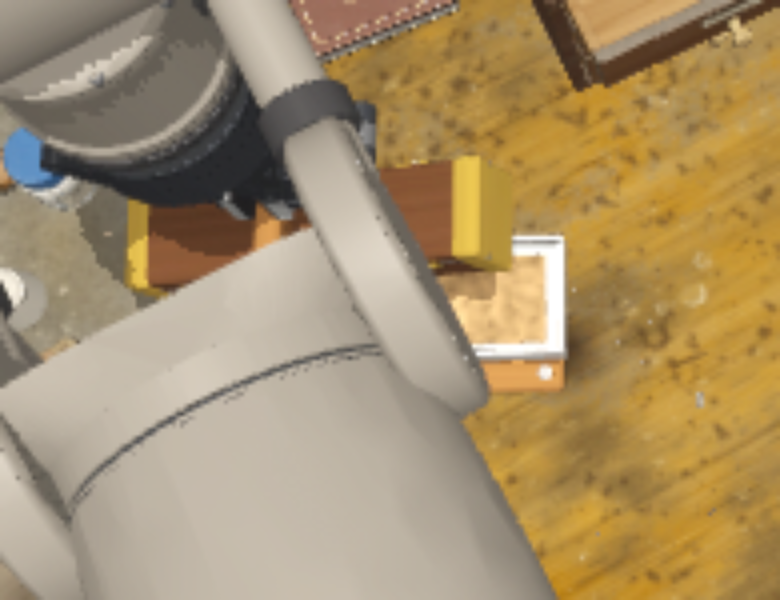

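```bash
python3 - <<'E'
from h import *
q=down(np.deg2rad(91.1)); X=lambda y:.4899-.0445*(y-.37)
f=lambda:(r.read_state()["contact_force"].round(2) if hasattr(r.read_state()["contact_force"],"round") else r.read_state()["contact_force"])
r.move_straight([X(.372),.372,.18],q,speed=.08); print(f())
for y,z in((.374,.165),(.376,.154),(.3775,.146),(.3778,.142)):
    h=r.move_straight([X(y),y,z],q,speed=.03,max_force=12); print(z,h,f(),r.read_state()["eef_pos"][2])
    if h:break
r.hold(.3);print(f(),r.read_state()["time_s"])
p,d=optics.get_image("side");cv2.imwrite("pics/side3.png",cv2.resize(p[130:300,230:400,::-1],None,fx=3.5,fy=3.5))
w=cloud("side",d)
np.savez("side3.npz",p=p,d=d)
E
```

```text
[-0.73  0.36 -4.37]
0.165 False [-0.32 -0.27 -4.07] 0.16496211623768559
0.154 False [-0.01  0.5  -4.11] 0.15380959650490864
0.146 False [ 0.42 -0.54 -3.7 ] 0.1457919265381007
0.142 True [-0.27 -0.09  4.88] 0.14266506789964095
[-0.78  0.29  5.75] 11.8417
```

View pics/side3.png

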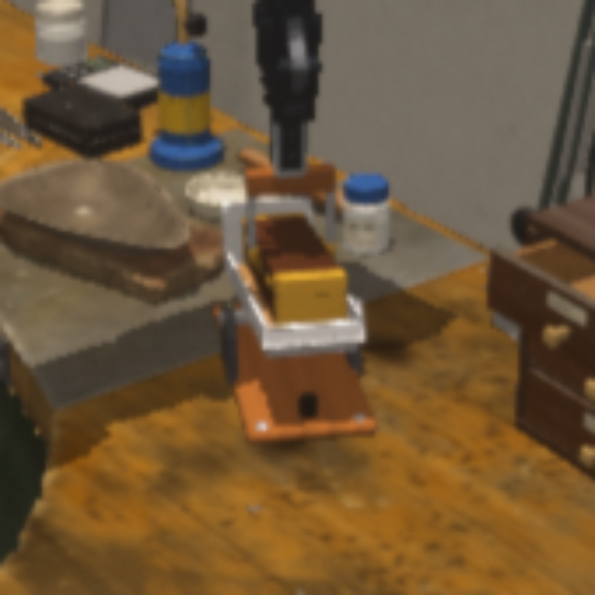

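The case sits inside the tray walls with the stop end down, and the wrist force shows it is carried by the tray. I'll release it, retreat straight up and check.

```bash
python3 - <<'E'
from h import *
p=np.array(r.read_state()["eef_pos"]); q=down(np.deg2rad(91.1))
r.move_straight([p[0],p[1],p[2]+.0006],q,speed=.02)
command_gripper(.045); r.move_straight([p[0],p[1],.25],q,speed=.08); r.reach([.3,.45,.25],down(1.3)); r.hold(.5)
ims=[]
for n in("top","side"):
    p,d=optics.get_image(n);np.savez(f"{n}4.npz",p=p,d=d)
    ims.append(cv2.resize(p[185:265,150:290] if n=="top" else p[170:270,270:370],(400,400 if n=="side" else 229)))
    if n=="top":w=cloud("top",d).reshape(-1,3)
ims[0]=cv2.copyMakeBorder(ims[0],0,171,0,0,0)
cv2.imwrite("pics/end4.png",np.hstack(ims)[:,:,::-1])
q=w[(abs(w[:,0]-.488)<.012)&(abs(w[:,1]-.37)<.12)&(w[:,2]>.03)]
for y in np.arange(.27,.49,.01):
    b=q[abs(q[:,1]-y)<.004]
    if len(b):print(y.round(2),np.percentile(b[:,2],[10,50,90]).round(3))
print(r.read_state()["contact_force"],r.read_state()["time_s"])
E
```

```text
0.27 [0.073 0.075 0.081]
0.28 [0.073 0.077 0.085]
0.29 [0.085 0.099 0.11 ]
0.3 [0.106 0.108 0.11 ]
0.31 [0.102 0.105 0.106]
0.32 [0.101 0.103 0.105]
0.33 [0.099 0.102 0.104]
0.34 [0.097 0.099 0.102]
0.35 [0.095 0.097 0.1  ]
0.36 [0.093 0.096 0.098]
0.37 [0.092 0.095 0.144]
0.38 [0.09  0.144 0.147]
0.4 [0.084 0.087 0.09 ]
0.41 [0.084 0.086 0.088]
0.42 [0.082 0.084 0.086]
0.43 [0.08  0.082 0.084]
0.44 [0.076 0.079 0.082]
0.45 [0.075 0.078 0.079]
0.46 [0.073 0.075 0.078]
0.47 [0.06  0.067 0.073]
0.48 [0.076 0.079 0.081]
[ 0.05450056 -0.10825389  0.58359442] 15.5083
```

View pics/end4.png

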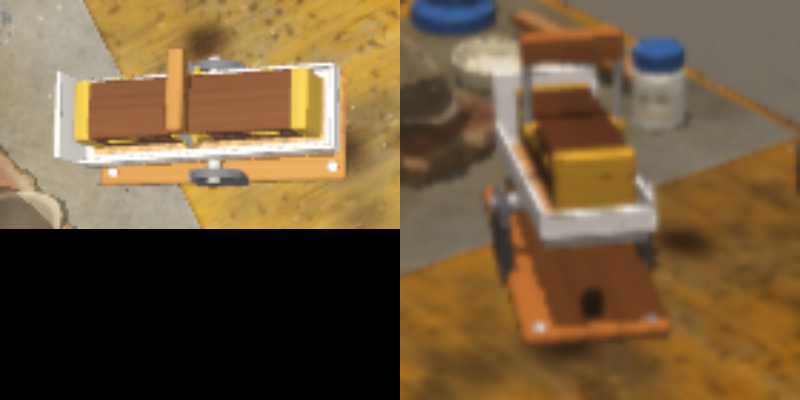

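```bash
python3 -c "
from h import *
print(r.finish_job())"
```

```text
the job is handed in; nothing more can be done
None
```

I lifted the case by its handle, and the end away from the robot dipped, so I turned the case 90° to bring that end to the tall stop. I lowered it slowly until the tray took the weight, let go, backed off and handed the job in at about 15.5 s.

**Last checks, before handing in:**
- **Tilt:** the case top slopes about 0.2 rad down towards the tall stop, so the tray is at that limit.
- **Height:** the top is within about 1–2 mm of where it should be for a case flat on the tray floor.
- **Position:** the case is between the walls with a gap at both ends, centred along the tray to within a few millimetres. I judged its position across the tray only by eye from the pictures.
- **Robot:** the arm is clear and touching nothing.

No check failed or disagreed. I saw no sign of the tray tipping at its low end, though I could not read that joint directly. I did not re-measure the steel block, wax and clamp, but the arm never went near them.

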